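# Charge the soil mill and fit its crank

### The job

Get the hand mill ready to grind: tip all five soil clods out of the scoop into the mill's funnel hopper and put the empty scoop back flat on the bench, then set the loose crank on the square spindle in the middle of the hopper so that its hub sits fully home on the collar. Turn the fitted crank about a quarter turn, either way, to see that it drives the spindle, and let go. Leave the bottles, glassware and other things round the work where they stand.

Things in the scene. Friction and masses are not known exactly. Their poses are not given: they have to be found in the camera images.
- mill: Fixed hand mill: a grey square housing (124 x 124 mm, 62 mm high) with a drawer front on its -x side, a dark ring (100 mm across, to z 74 mm) and on it an open steel funnel hopper, 80 mm across below and 162 mm across at the rim, 120 mm above the bench. The rim is the widest part. Origin: on the spindle's axis, at bench level; z up.
- hopper_rim (a point): Centre of the hopper's open mouth, at rim height (120 mm above the bench), on the spindle's axis. The funnel is about 44 mm deep inside, with the spindle's round sleeve (26 mm across) standing up its middle.
- spindle_seat (a point): Centre of the flat top of the spindle's collar (30 mm across), 130 mm above the bench; the crank's hub comes to rest on it. From here the square end, 14 x 14 mm, rises 28 mm (to z 158 mm); its last 5.5 mm taper to 11 x 11 mm. The frame turns with the spindle: its x and y axes are square to the flats, z is up.
- collar_mark (a point): Punched mark on the edge of the spindle's collar, 15 mm from the axis along +x of spindle_seat, at collar-top height; it goes round with the spindle.
- spindle (a joint): Angle of the spindle against the mill, rad, positive anticlockwise from above. It turns without stops, but stiffly (0.2 N m of friction), and stays where it is left.
- crank: Loose steel crank, about 0.3 kg, standing steadily upright on its hub, as it is used. Hub: a block 30 x 30 mm, 4 to 40 mm above the origin, on a square foot flange 42 x 42 x 4 mm; grip it by its two y sides, which are clear. A flat arm 18 mm wide, 30 to 39 mm above the origin, runs along +x; a round balance tail reaches 44 mm along -x. Origin: centre of the hub's underside; z up.
- crank_bore (a point): Centre of the mouth of the square bore in the hub's underside (same point and axes as the crank's origin). The bore is 15.2 x 15.2 mm and 35 mm deep, square to the hub's sides, so the crank fits the spindle in any of four quarter turns. The crank's upright black knob, 24 mm across, stands 84 mm along the arm (+x), its top 76 mm above this point.
- scoop: Loose sample scoop, about 0.17 kg empty. Aluminium pan, x from -48 to +48 mm, 74 mm wide, open at its front (+x) end, floor 2.4 mm thick, walls 32 mm high at the back falling to 12 mm at the front. Black flat handle along -x behind it, x from -57 to -163 mm, 12 mm thick across y, 17 to 35 mm above the underside. Origin: centre of the pan's underside; x to the open front, z up.
- scoop_grip (a point): Middle of a good grip on the scoop's handle, 95 mm behind the pan's centre, 26 mm above the underside; same axes as the scoop.
- scoop_lip (a point): Middle of the pan's front lip, 48 mm ahead of the pan's centre, 5 mm above the underside; same axes as the scoop.
- clod_1: A dry brown soil clod, about 24 x 22 x 17 mm, 12 g, one of five lying in the scoop's pan; origin at its flat underside as it lies at the start. On the pan it slides at a slope of about 35 degrees.
- clod_2: A dry brown soil clod, about 24 x 22 x 17 mm, 12 g, one of five lying in the scoop's pan; origin at its flat underside as it lies at the start. On the pan it slides at a slope of about 35 degrees.
- clod_3: A dry brown soil clod, about 24 x 22 x 17 mm, 12 g, one of five lying in the scoop's pan; origin at its flat underside as it lies at the start. On the pan it slides at a slope of about 35 degrees.
- clod_4: A dry brown soil clod, about 24 x 22 x 17 mm, 12 g, one of five lying in the scoop's pan; origin at its flat underside as it lies at the start. On the pan it slides at a slope of about 35 degrees.
- clod_5: A dry brown soil clod, about 24 x 22 x 17 mm, 12 g, one of five lying in the scoop's pan; origin at its flat underside as it lies at the start. On the pan it slides at a slope of about 35 degrees.
- dropper_left: Dropper bottle, 35 mm across, 108 mm tall, beside the mill at the back left; a bystander. Origin: centre of its underside.
- dropper_right: Dropper bottle, 35 mm across, 108 mm tall, beside the mill at the back right; a bystander. Origin: centre of its underside.
- flask: Stoppered conical flask, 65 mm across, 138 mm tall, at the back left; a bystander. Origin: centre of its underside.
- beaker: Glass beaker, 72 mm across, 92 mm tall, at the back right; a bystander. Origin: centre of its underside.
- culture_dish: Round culture dish, 91 mm across, 16 mm high, on the robot's side; a bystander. Origin: centre of its underside.
- tape: Roll of tape lying flat, 82 mm across, 19 mm high, on the robot's side; a bystander. Origin: centre of its underside.
- marker: Marker lying flat, 136 mm long along x, 16 mm thick, on the robot's side; a bystander. Origin: centre of its underside.
- microscope: Fixed microscope at the left end of the work, 0.37 m long along x, 0.22 m wide, 0.46 m tall; its right side is at about y = 0.43 m. An arm that starts beside it should draw clear before swinging over the bench. Origin: centre of its underside.
- balance: Fixed glass-walled balance behind the mill, 255 x 270 mm, 387 mm tall; its front is at about x = 0.65 m. Origin: centre of its underside. (A fixed centrifuge, 0.26 m tall, stands at the right, beyond about y = -0.35 m.)

How it is judged:
On the way, in this order (a step that is already met when the one before it is completed fails the run):
1. all five clods are inside the hopper (horizontal distance between each of clod_1, clod_2, clod_3, clod_4, clod_5 and hopper_rim below 0.078 m and z of clod_1 in the frame of hopper_rim between -0.06 and 0 m and z of clod_2 in the frame of hopper_rim between -0.06 and 0 m and z of clod_3 in the frame of hopper_rim between -0.06 and 0 m and z of clod_4 in the frame of hopper_rim between -0.06 and 0 m and z of clod_5 in the frame of hopper_rim between -0.06 and 0 m), for 0.2 s.
2. the crank's hub sits fully home on the spindle's collar (horizontal distance between crank_bore and spindle_seat below 0.003 m and z of crank_bore in the frame of spindle_seat between -0.003 and 0.003 m and angle between crank's own z axis and vertical below 0.08 rad), for 0.2 s.
3. with the crank home, the spindle has been turned by about a quarter turn (at least 60 degrees) from where it stood (all of step 2 and distance of collar_mark from where it was at the start of the episode above 0.015 m), for 0.1 s.
At the end, for the whole second after the job is handed in: All five clods lie inside the hopper, below its rim; the crank stands level on the spindle with its hub's underside within 3 mm of the collar and its axis within 3 mm of the spindle's; the scoop lies flat on the bench, within 0.08 rad of level; crank and scoop are at rest (all of step 1 and all of step 2 and height (world z) of scoop between -0.004 and 0.006 m and angle between scoop's own z axis and vertical below 0.08 rad and linear speed of each of scoop, crank below 0.02 m/s); the robot touches nothing.
It fails at once if a dropper bottle is shifted by more than 30 mm or tipped over (distance of any of dropper_left, dropper_right from where it was at the start of the episode above 0.03 m or angle between any of dropper_left, dropper_right's own z axis and vertical above 0.5 rad).
It fails at once if the flask or the beaker is shifted by more than 30 mm or tipped over (distance of any of flask, beaker from where it was at the start of the episode above 0.03 m or angle between any of flask, beaker's own z axis and vertical above 0.5 rad).
It fails at once if the culture dish, tape roll or marker is shifted by more than 30 mm (distance of any of culture_dish, tape, marker from where it was at the start of the episode above 0.03 m).
It also fails if it takes over 72 s, if anything falls off the work surface, if the arm or the gripper's body presses on something with over 40 N, if the wrist force passes 120 N, or if a joint passes its speed limit or range.

### The arm

A 6-joint arm with a two-finger parallel gripper is mounted at the origin on a cart in front of the work surface, level with it; the furniture and walls round the work are solid. World frame = base frame: x ahead of the robot, y to its left, z up, the work surface at z = 0. Lengths are in m, angles in rad, forces in N, time in s.
With the tool pointing down it reaches from about 0.375 to 0.9 m from the base axis. Payload 3.1 kg.
Tool frame: the origin (TCP) lies between the finger pads; the fingertips stand 11 mm ahead of it and the grasp point (between the pads) lies 8 mm behind it; z points along the fingers, y is the line along which they close (so a half turn about z gives the same grasp; the last joint's range is limited). The gripper opens to 87 mm and grips with 3 to 60 N. Pads are 19 mm wide; open, the fingers measure 117 mm over their backs; the gripper's body (75 mm by 190 mm) begins 51 mm behind the grasp point.
Start: joints at [1.04, 0.527, 1.433, -0, 1.181, -0.178], TCP at [0.216, 0.586, 0.204] pointing down, gripper open.
Joint ranges: [-3.08, 3.08], [-0.75, 2.2], [0.22, 2.44], [-1.43, 4.57], [0, 2.65], [-2.85, 2.85]. Speed limits (rad/s): [2.79, 2.79, 3.14, 3.14, 3.14, 3.14].

### API

Orientations are given as a unit quaternion [x, y, z, w].
In Python, from rig import get_obs, camera, hand_in gives the robot as it stands.
- The arm moves only by the shell command python3 -m pendant 'ROWS' [FORCE]. ROWS is JSON, a list that holds one entry, the list of rows, each a list of 7 numbers: the shift along the tool's x, y, z in m, then the turn, a rotation vector about the tool's x, y, z in degrees, then the opening, from 0 (shut) to 1 (fully open). In form: [[[x, y, z, ax, ay, az, fingers], ...]]. A call has exactly 5 rows; each row shifts and turns the commanded pose from where the row before left it, along the tool's axes as they then stand; what a row does not reach is not made up. A row lasts 1/8 s, in which the tool goes at most 62.5 mm and 10.7 degrees, less where a joint would pass 70% of its speed; a pose out of reach is approached as far as the arm can. A call with a gripper value outside its range is refused whole. The fingers move at their own pace and stop on an object; FORCE is the grip in N (left out, the last holds). Time passes only in rows, so rows that do not move let the fingers close, or fill a call up. It gives the time, the measured TCP pose, the force, the opening and the grip force at its end, in the units of the state.
- get_obs(): the state, without advancing time (a new reading comes with each control period).
- camera(name): name is "scene" or "top" or "wrist"; returns a dict with "img" (420x560x3 uint8, red, green, blue), "intrinsics" (3x3 intrinsics, pixels), "R" (3x3) and "t" (3): a world point X has camera coordinates R X + t; the wrist camera has in their place "T_tool_cam" (4x4, takes a point from camera to tool coordinates, whose origin is the TCP and whose axes are the flange's). Camera axes: x right, y down, z forward; pixel columns grow to the right and rows downward; lengths in m; the calibration is good to about 2 mm. A picture is of the moment at which its call begins: read the wrist's pose just before it. There is no depth.
- hand_in(): hands the job in; it is judged then, once.
The state is a dict: "time": time; "q": joint angles; "joint_velocities": joint speeds; "joint_torque": joint torques, N m; "position": TCP position; "tool_rot": TCP orientation; "ft_force": force on the tool from outside, world axes, zero at the start; "moment": the same for the moment, N m; "grip_width": finger opening in m; "grip_force": force on a finger pad.
Only numpy, scipy, OpenCV 4.12 (cv2) and the standard library are available. Lean on these libraries where they do the work, as an engineer would, in place of code of your own. Each camera call takes 0.05 s, during which the arm holds its last target. There are 200 camera calls.

## Working session

There is one attempt and no reset: what is moved stays moved. The work goes in short steps, Python scripts to look and compute and a shell command to move; the robot and the scene stay as the last step left them, time stands still between calls to the robot, and variables do not carry over. Pictures are saved under pics/ and viewed, at most 10 in all, crops included, and the job is handed in when it is done.

```bash
mkdir -p pics; ls; python3 - <<'E'
from rig import get_obs, camera
import cv2, numpy as np
o=get_obs(); print({k:np.round(v,3).tolist() for k,v in o.items()})
for n in ("scene","top"):
    c=camera(n); cv2.imwrite(f"pics/{n}0.png",c["img"][:,:,::-1]); print(n,np.round(c["intrinsics"],1).tolist(),np.round(c["R"],3).tolist(),np.round(c["t"],3).tolist())
    np.savez(f"{n}0.npz",**c)
c=camera("wrist");print(np.round(c["T_tool_cam"],3).tolist())
E
```

```text
pics
{'time': 0.0, 'q': [1.039, 0.528, 1.434, -0.0, 1.181, -0.179], 'joint_velocities': [-0.0, -0.0, 0.002, 0.001, 0.0, 0.0], 'joint_torque': [-0.0, -44.004, -17.66, 0.063, 0.058, -0.0], 'position': [0.216, 0.586, 0.203], 'tool_rot': [0.175, 0.984, -0.001, -0.0], 'ft_force': [0.212, 0.861, -0.75], 'moment': [-0.002, 0.021, 0.001], 'grip_force': 0.0, 'grip_width': 0.087}
scene [[534.1, 0.0, 281.6], [0.0, 534.1, 206.6], [0.0, 0.0, 1.0]] [[0.788, -0.615, 0.007], [-0.316, -0.415, -0.853], [0.528, 0.671, -0.521]] [-0.365, 0.321, 1.139]
top [[464.4, 0.0, 271.6], [0.0, 464.4, 208.2], [0.0, 0.0, 1.0]] [[-0.002, -1.0, 0.021], [-0.99, -0.001, -0.142], [0.142, -0.021, -0.99]] [0.124, 0.576, 1.255]
[[-0.0, -0.963, -0.269, 0.073], [1.0, -0.0, 0.001, 0.0], [-0.001, -0.269, 0.963, -0.18], [0.0, 0.0, 0.0, 1.0]]
```

View pics/scene0.png

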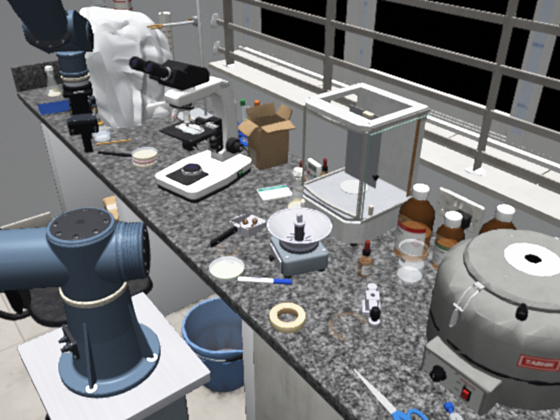

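View pics/top0.png

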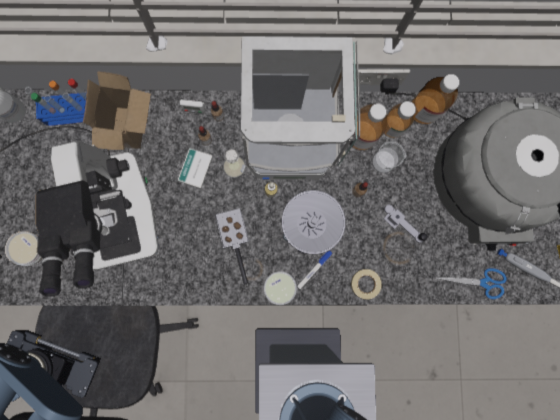

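The top view shows the scoop at about (232,230) with its handle running to (246,283). The mill's hopper is at (313,222), and the crank has its hub near (393,213) and its knob at (423,238). Next I'll enlarge the work area.

```bash
cat > h.py <<'E'
import numpy as np, cv2
from scipy.spatial.transform import Rotation as Rn
def ray(c,u,v,z):
    d=np.linalg.inv(c["intrinsics"])@np.array([u,v,1.]); R=c["R"];t=c["t"]
    o=-R.T@t; d=R.T@d; return o+d*(z-o[2])/d[2]
def proj(c,X):
    p=c["intrinsics"]@(c["R"]@np.asarray(X,float)+c["t"]); return p[:2]/p[2]
def wristcal(c,o):
    T=np.eye(4);T[:3,:3]=Rn.from_quat(o["tool_rot"]).as_matrix();T[:3,3]=o["position"]
    M=np.linalg.inv(T@c["T_tool_cam"]); return dict(img=c["img"],intrinsics=c["intrinsics"],R=M[:3,:3],t=M[:3,3])
E
python3 - <<'E'
from h import *
t=dict(np.load("top0.npz"))
im=t["img"][150:310,205:445,::-1]
cv2.imwrite("pics/topc.png",cv2.resize(im,None,fx=3.33,fy=3.33,interpolation=cv2.INTER_CUBIC))
for n,u,v,z in [("mill",313,222,.12),("crankhub",393,213,.04),("knob",423,238,.076),("handleend",246,283,.035),("handlestart",237,248,.035),("pan",232,229,.0)]: print(n,ray(t,u,v,z).round(3))
E
```

```text
mill [0.529 0.018 0.12 ]
crankhub [ 0.563 -0.216  0.04 ]
knob [ 0.49  -0.285  0.076]
handleend [0.371 0.194 0.035]
handlestart [0.466 0.219 0.035]
pan [0.522 0.236 0.   ]
```

View pics/topc.png

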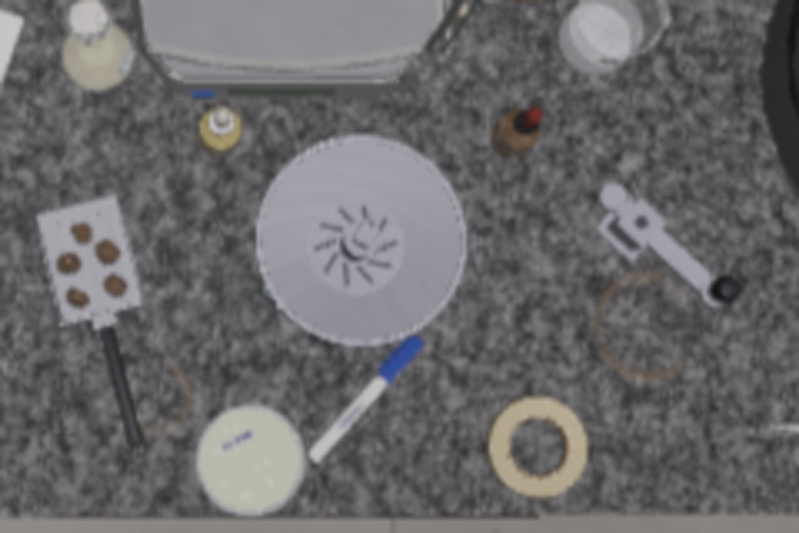

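The crop shows the scoop pan with all five clods. Its handle runs to crop (137,445), close to the dish at (248,460). The marker lies near the mill at (370,400). The crank tail is at (612,196), its hub at about (641,222) and its knob at (726,289). First I'll draw clear of the microscope and look from above the handle.

```bash
python3 -m pendant '[[[-0.032,-0.0485,0,0,0,0,0.5],[-0.032,-0.0485,0,0,0,0,0.5],[-0.032,-0.0485,0,0,0,0,0.5],[-0.032,-0.0485,0,0,0,0,0.5],[-0.052,-0.021,0.01,0,0,0,0.5]]]' && python3 -m pendant '[[[-0.052,-0.021,0.01,0,0,0,0.5],[-0.052,-0.021,0.01,0,0,0,0.5],[-0.052,-0.021,0.01,0,0,0,0.5],[0,0,0,0,0,-8.75,0.5],[0,0,0,0,0,-8.75,0.5]]]' && python3 -m pendant '[[[0,0,0,0,0,-8.75,0.5],[0,0,0,0,0,-8.75,0.5],[0,0,0,0,0,0,0.5],[0,0,0,0,0,0,0.5],[0,0,0,0,0,0,0.5]]]'
python3 - <<'E'
from h import *
from rig import get_obs, camera
o=get_obs(); c=wristcal(camera("wrist"),o); np.savez("w1.npz",**c)
cv2.imwrite("pics/w1.png",c["img"][:,:,::-1])
print(o["q"].round(3) if hasattr(o["q"],"round") else o["q"],np.round(Rn.from_quat(o["tool_rot"]).as_matrix(),3).tolist())
E
```

```text
time: 0.78
position: [0.3089, 0.3203, 0.1944]
tool_rot: [0.175, 0.985, -0.0, -0.0]
ft_force: [1.3, 0.6, 0.2]
grip_width: 0.0471
grip_force: 0.0
time: 1.4
position: [0.4356, 0.2085, 0.1637]
tool_rot: [0.022, 1.0, -0.0, -0.001]
ft_force: [-0.4, 0.5, 0.6]
grip_width: 0.0435
grip_force: 0.0
time: 2.02
position: [0.4351, 0.2095, 0.1641]
tool_rot: [-0.128, 0.992, 0.0, -0.0]
ft_force: [0.1, 0.3, -0.0]
grip_width: 0.0434
grip_force: 0.0
[ 0.217  0.398  1.825  0.     0.919 -1.611] [[-0.967, -0.254, -0.0], [-0.254, 0.967, -0.0], [0.0, 0.0, -1.0]]
```

View pics/w1.png

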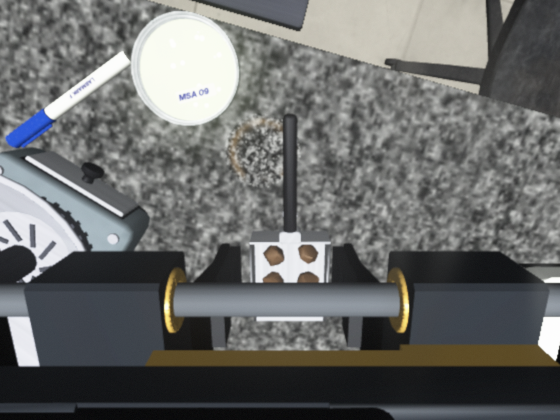

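The wrist view shows the scoop's black handle almost straight up the image, from (290,115) to (290,232). The pan and clods are partly hidden by the gripper. Next I'll measure the handle.

```bash
python3 - <<'E'
from h import *
c=dict(np.load("w1.npz")); g=c["img"].max(2)
m=(g<70).astype(np.uint8); m[:,:265]=0; m[:,315:]=0; m[:100]=0; m[228:]=0
m=cv2.morphologyEx(m,cv2.MORPH_OPEN,np.ones((5,5)))
n,l,s,_=cv2.connectedComponentsWithStats(m); k=1+s[1:,4].argmax(); print(s[k])
for v in (122,140,160,180,200,220):
    u=np.where(l[v]==k)[0]; print(v,u.min(),u.max(),ray(c,u.mean(),v,.035).round(4),ray(c,u.min(),v,.035).round(4)[1]-ray(c,u.max(),v,.035).round(4)[1])
print("end",ray(c,290,s[k][1],.035)); print("pan back row 236", ray(c,290,235,.032), "front 320", ray(c,290,320,.002))
E
```

```text
[282 182  15  46 450]Traceback (most recent call last):
  File "<stdin>", line 7, in <module>
    return umr_minimum(a, axis, None, out, keepdims, initial, where)
ValueError: zero-size array to reduction operation minimum which has no identity
```

```bash
python3 - <<'E'
from h import *
c=dict(np.load("w1.npz")); g=cv2.GaussianBlur(c["img"].max(2),(1,9),0)
for v in (120,140,160,180,200,220):
    r=g[v,275:306]; u=275+np.where(r<65)[0]; 
    print(v,u.min(),u.max(),np.median(u),ray(c,np.median(u),v,.035).round(4), r.tolist() if v==140 else "")
print("end",ray(c,290,115,.035)); print("pan back row 236", ray(c,290,235,.032), "front 320", ray(c,290,320,.002))
E
```

```text
120 283 296 294.0 [0.3739 0.2004 0.035 ] 
140 284 295 293.0 [0.3898 0.2038 0.035 ] [176, 158, 134, 132, 151, 176, 191, 161, 79, 51, 58, 73, 86, 92, 88, 84, 80, 74, 64, 54, 49, 71, 104, 118, 125, 126, 126, 125, 125, 124, 121]
160 284 296 293.0 [0.4059 0.2081 0.035 ] 
180 284 295 289.5 [0.4232 0.2096 0.035 ] 
200 284 295 289.5 [0.4403 0.2142 0.035 ] 
220 284 295 289.5 [0.4579 0.2188 0.035 ] 
end [0.37092927 0.19618481 0.035     ]
pan back row 236 [0.47241556 0.22318502 0.032     ] front 320 [0.57499661 0.2507869  0.002     ]
```

The handle's axis runs at heading 14.7°. The end at x = -163 mm and the pan's front are both consistent with the given sizes, so the grip is at (0.437, 0.213). Now I'll grasp it and lift.

```bash
python3 -m pendant '[[[-0.0025,0.0035,0,0,0,0,0.5],[0,0,0.05,0,0,0,0.5],[0,0,0.05,0,0,0,0.5],[0,0,0.046,0,0,0,0.5],[0,0,0,0,0,0,0.5]]]' 60 && python3 -m pendant '[[[0,0,0,0,0,0,0],[0,0,0,0,0,0,0],[0,0,0,0,0,0,0],[0,0,0,0,0,0,0],[0,0,0,0,0,0,0]]]' 60 && python3 -m pendant '[[[0,0,-0.02,0,0,0,0],[0,0,-0.035,0,0,0,0],[0,0,-0.04,0,0,0,0],[0,0,-0.04,0,0,0,0],[0,0,-0.025,0,0,0,0]]]'
python3 - <<'E'
from h import *
from rig import camera
c=camera("scene"); cv2.imwrite("pics/s2.png",cv2.resize(c["img"][150:350,150:400,::-1],None,fx=3,fy=3))
E
```

```text
time: 2.7
position: [0.4342, 0.213, 0.0153]
tool_rot: [-0.129, 0.992, -0.0, -0.004]
ft_force: [-0.4, -0.3, -0.2]
grip_width: 0.0434
grip_force: 0.0
time: 3.32
position: [0.4369, 0.2136, 0.0186]
tool_rot: [-0.129, 0.992, 0.0, 0.0]
ft_force: [0.0, 1.0, -0.7]
grip_width: 0.0032
grip_force: 0.0
time: 3.95
position: [0.4371, 0.2137, 0.1801]
tool_rot: [-0.129, 0.992, 0.0, 0.001]
ft_force: [-0.2, -0.5, -0.9]
grip_width: 0.0002
grip_force: 0.0
```

View pics/s2.png

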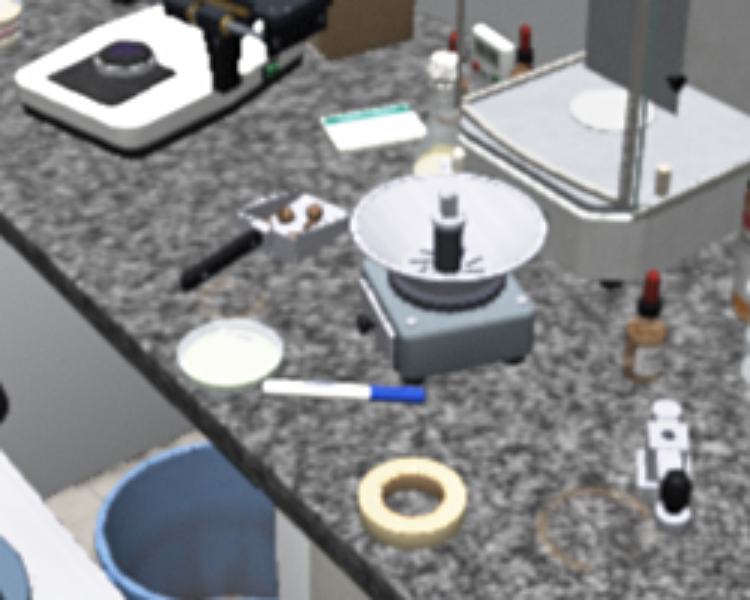

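The crop shows the scoop still on the bench at about crop (290,225), and the gripper isn't in view. The fingers shut to 0.2 mm, so the grasp missed. I'll check where the scoop is now.

```bash
python3 - <<'E'
from h import *
from rig import get_obs, camera
s0=dict(np.load("scene0.npz")); t0=dict(np.load("top0.npz"))
o=get_obs(); print(o["time"],o["position"],o["grip_width"]); 
c=camera("wrist"); w=wristcal(c,o); np.savez("w2.npz",**w)
s=camera("scene"); t=camera("top")
for k,X in dict(tcp=o["position"],grip=(.437,.2134,.026),end=(.371,.196,.026)).items(): print(k,proj(s,X).round(),proj(t,X).round(),proj(w,X).round())
print(np.abs(s["img"].astype(int)-s0["img"]).mean(), np.abs(t["img"].astype(int)-t0["img"]).mean())
A=np.hstack([s["img"][:,:,::-1],w["img"][:,:,::-1]]); A=np.vstack([cv2.resize(A,(800,300)),cv2.resize(t["img"][150:300,180:580,::-1],(800,300))])
cv2.imwrite("pics/a3.png",A)
E
```

```text
4.0 [0.43885069 0.21416956 0.18252357] 0.00023025722188731545
tcp [225. 183.] [236. 256.] [286. 250.]
grip [228. 232.] [239. 259.] [286. 183.]
end [211. 244.] [245. 283.] [286. 107.]
10.55515873015873 6.606488095238095
```

View pics/a3.png

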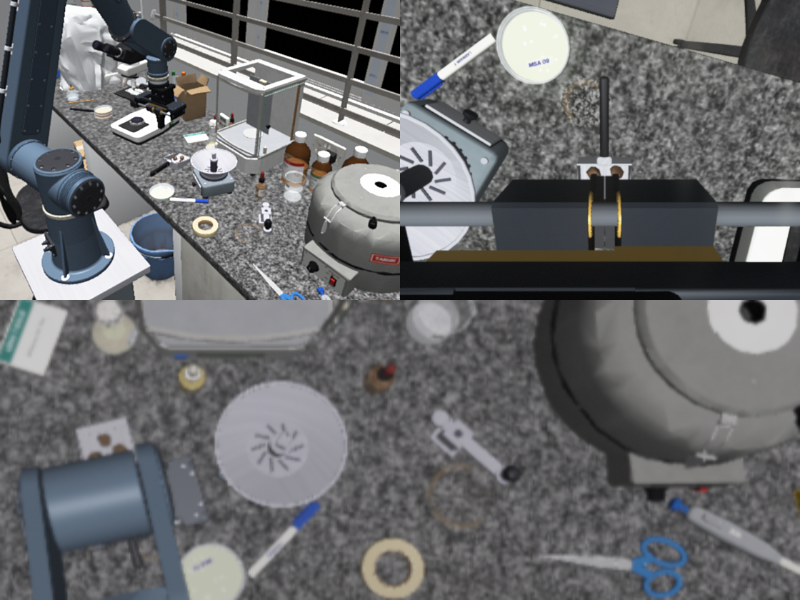

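The fingers look higher in the scene view than the reported TCP would put them. I'll check with a zoom, marking the projected TCP and fingertip points.

```bash
python3 - <<'E'
from h import *
from rig import get_obs, camera
o=get_obs(); w=wristcal(camera("wrist"),o); o=get_obs(); s=camera("scene"); np.savez("s4.npz",**s)
T=Rn.from_quat(o["tool_rot"]).as_matrix(); P=o["position"]
def crop(c,u,v,w_,h_,f):
    im=cv2.resize(c["img"][v:v+h_,u:u+w_,::-1],None,fx=f,fy=f,interpolation=cv2.INTER_CUBIC)
    for d,col in ((0,(0,0,255)),(.011,(0,255,0)),(-.008,(255,0,0))):
        x,y=(proj(c,P+T@[0,0,d])-[u,v]+.5)*f; cv2.drawMarker(im,(int(x),int(y)),col,cv2.MARKER_TILTED_CROSS,10,1); 
    return im
a=crop(s,180,130,100,150,4); b=crop(w,240,150,100,150,4)
cv2.imwrite("pics/z5.png",np.hstack([a,b])); print(o["time"],P)
E
```

```text
4.2 [0.43583551 0.2133344  0.17731219]
```

View pics/z5.png

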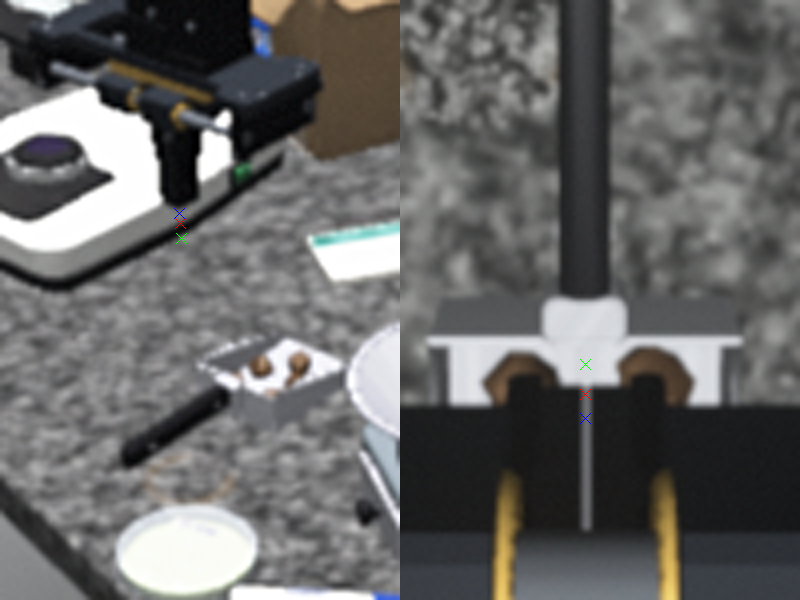

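The real fingertips (scene crop row 207) sit about 8 px above where the stated fingertip point projects (row 238), so they are about 24 mm short. I'll quantify this from both views.

```bash
python3 - <<'E'
from h import *
from rig import get_obs, camera
s=dict(np.load("s4.npz")); P=np.array([0.43583551,0.2133344,0.17731219])
for d in (.011,0,-.008,-.013,-.016,-.02): print(d,proj(s,P-[0,0,d]).round(1))
# vertical extent of finger in scene column 225
print(s["img"][170:192,225].max(1).tolist())
o=get_obs(); c=camera("wrist"); K=c["intrinsics"]; M=np.linalg.inv(c["T_tool_cam"])
def pt(p): q=K@(M@np.r_[p,1])[:3]; return (q[:2]/q[2]).round(1)
for d in (.011,0,-.008,-.013,-.02): print(d,pt([.0095,0,d]),pt([-.0095,0,d]),"open",pt([.0095,.0217,d]),pt([.0095,-.0217,d]))
g=c["img"].max(2); print("closed col 280",g[225:255,280].tolist())
g=dict(np.load("w1.npz"))["img"].max(2); print("w1 col 225",g[235:300:2,225].tolist()); print("w1 row 250",[int(np.where(g[r,200:260]<60)[0].max()+200) for r in (250,260,280,320)])
E
```

```text
0.011 [224.8 189.1]
0 [224.6 185.4]
-0.008 [224.4 182.8]
-0.013 [224.4 181.2]
-0.016 [224.3 180.2]
-0.02 [224.2 178.8]
[9, 9, 10, 10, 10, 10, 13, 10, 7, 12, 9, 45, 101, 124, 116, 71, 27, 13, 55, 122, 120, 103]
0.011 [285.9 225.9] [285.9 258. ] open [325.5 225.9] [246.3 225.9]
0 [285.9 232.6] [286.  266.3] open [327.7 232.6] [244.1 232.6]
-0.008 [286.  237.9] [286.  272.9] open [329.5 237.9] [242.4 238. ]
-0.013 [286.  241.5] [286.  277.3] open [330.7 241.5] [241.2 241.6]
-0.02 [286.  246.9] [286.  283.8] open [332.5 246.9] [239.5 246.9]
closed col 280 [69, 150, 206, 224, 225, 223, 222, 221, 221, 221, 220, 216, 214, 222, 225, 226, 226, 226, 223, 218, 190, 115, 43, 30, 28, 29, 29, 30, 29, 28]
w1 col 225 [130, 149, 150, 149, 80, 34, 32, 34, 34, 33, 33, 34, 37, 37, 36, 38, 36, 38, 37, 36, 37, 36, 37, 39, 48, 70, 85, 100, 113, 122, 133, 142, 149]
w1 row 250 [239, 239, 240, 229]
```

Scene and wrist views agree: the tips sit about 15 mm behind the reported TCP, not 11 mm ahead, while the camera scale checks out. I'll use tip = TCP − 15 mm from here on, so TCP z is about −0.006 at the handle.

```bash
python3 -m pendant '[[[0,0,0,0,0,0,0.4],[0,0,0.04,0,0,0,0.4],[0,0,0.045,0,0,0,0.4],[0,0,0.045,0,0,0,0.4],[0,0,0.035,0,0,0,0.4]]]' 60 && python3 -m pendant '[[[0,0,0.008,0,0,0,0.4],[0,0,0.008,0,0,0,0.4],[0,0,0.003,0,0,0,0.4],[0,0,0,0,0,0,0.4],[0,0,0,0,0,0,0.4]]]' 60
```

```text
time: 4.92
position: [0.4359, 0.2133, 0.0109]
tool_rot: [-0.129, 0.992, -0.0, -0.001]
ft_force: [-0.2, -0.2, 1.0]
grip_width: 0.0336
grip_force: 0.0
time: 5.55
position: [0.4373, 0.2137, -0.0051]
tool_rot: [-0.129, 0.992, 0.0, 0.001]
ft_force: [0.3, 0.8, 0.6]
grip_width: 0.0347
grip_force: 0.0
```

```bash
python3 -m pendant '[[[0,0,0,0,0,0,0],[0,0,0,0,0,0,0],[0,0,0,0,0,0,0],[0,0,0,0,0,0,0],[0,0,0,0,0,0,0]]]' 60
```

```text
time: 6.18
position: [0.4367, 0.2135, -0.0058]
tool_rot: [-0.129, 0.992, -0.0, 0.0]
ft_force: [0.2, -0.3, 1.5]
grip_width: 0.0114
grip_force: 60.0
```

Gripped at 11.4 mm with 60 N. Now I'll lift and swing the scoop round to heading −70°.

```bash
python3 -m pendant '[[[0,0,-0.02,0,0,0,0],[0,0,-0.035,0,0,0,0],[0,0,-0.045,0,0,0,0],[0,0,-0.045,0,0,0,0],[0,0,-0.025,0,0,0,0]]]' && python3 -m pendant '[[[0,0,0,0,0,10.5,0],[0,0,0,0,0,10.5,0],[0,0,0,0,0,10.5,0],[0,0,0,0,0,10.5,0],[0,0,0,0,0,10.5,0]]]' && python3 -m pendant '[[[0,0,0,0,0,10.5,0],[0,0,0,0,0,10.5,0],[0,0,0,0,0,10.5,0],[0,0,0,0,0,0,0],[0,0,0,0,0,0,0]]]'
python3 - <<'E'
from h import *
from rig import get_obs, camera
o=get_obs(); T=Rn.from_quat(o["tool_rot"]).as_matrix(); print(o["position"].round(4),o["q"].round(3),T.round(3).tolist(),o["ft_force"].round(1))
s=camera("scene"); np.savez("s6.npz",**s); t=camera("top")
cv2.imwrite("pics/z6.png",np.hstack([cv2.resize(s["img"][140:290,180:380,::-1],(400,300)),cv2.resize(t["img"][150:300,190:390,::-1],(400,300))]))
for k,X in dict(lip=o["position"]+T@[-.143,0,-.011],mill=[.529,.017,.12]).items(): print(k,X,proj(s,X).round(1),proj(t,X).round(1))
E
```

```text
time: 6.8
position: [0.4368, 0.2136, 0.166]
tool_rot: [-0.129, 0.992, 0.0, 0.001]
ft_force: [1.1, 0.1, -2.7]
grip_width: 0.0114
grip_force: 60.0
time: 7.42
position: [0.4356, 0.2134, 0.1635]
tool_rot: [0.326, 0.945, -0.001, -0.001]
ft_force: [-0.2, -0.9, -2.3]
grip_width: 0.0113
grip_force: 60.0
time: 8.05
position: [0.4363, 0.2135, 0.1638]
tool_rot: [0.567, 0.824, -0.0, -0.0]
ft_force: [-0.3, -0.1, -2.3]
grip_width: 0.0115
grip_force: 60.0
[0.4363 0.2135 0.1638] [ 0.224  0.402  1.818  0.     0.923 -0.141] [[-0.357, 0.934, -0.001], [0.934, 0.357, -0.0], [0.0, -0.001, -1.0]] [-0.3 -0.1 -2.3]
lip [0.48740963 0.07993049 0.17481697] [270.3 200.7] [290.5 236.1]
mill [0.529, 0.017, 0.12] [298.1 224.1] [313.2 221.9]
```

View pics/z6.png

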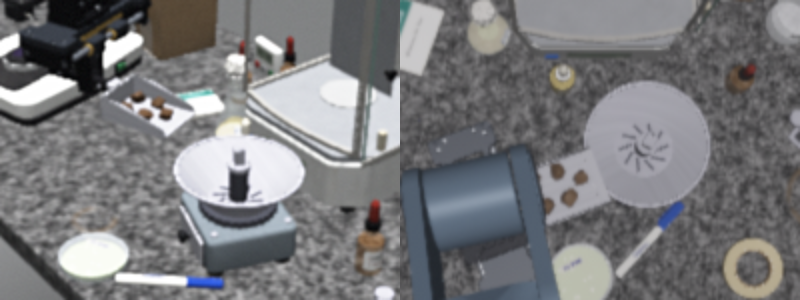

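The pan is level with five clods, and the lip is at scene (269.5,201.5), as predicted (270.3,200.7). The hopper is centred at top (313.8,222). Moving the lip over the hopper and then tilting about the lip.

```bash
python3 -m pendant '[[[-0.015,0.008,0,0,0,0,0],[-0.015,0.008,0.018,0,0,0,0],[0,0,0.018,0,0,0,0],[0,0,0,0,0,0,0],[0,0,-0.012,0,5,0,0]]]' && python3 -m pendant '[[[0,0,-0.0125,0,5,0,0],[0,0,-0.0125,0,5,0,0],[0,0,-0.0125,0,5,0,0],[0,0,-0.0125,0,5,0,0],[0,0,0,0,0,0,0]]]' 
python3 - <<'E'
from h import *
from rig import get_obs
o=get_obs(); T=Rn.from_quat(o["tool_rot"]).as_matrix(); print(o["position"].round(4),o["q"].round(3),"lip",(o["position"]+T@[-.143,0,-.011]).round(4),"tilt",np.degrees(np.arccos(-T[2,2])))
E
```

```text
time: 8.78
position: [0.461, 0.1917, 0.1391]
tool_rot: [0.566, 0.823, 0.024, -0.038]
ft_force: [-0.0, -0.8, -2.6]
grip_width: 0.0117
grip_force: 60.0
time: 9.4
position: [0.4681, 0.1791, 0.1887]
tool_rot: [0.556, 0.803, 0.123, -0.176]
ft_force: [1.1, -0.5, -2.4]
grip_width: 0.011
grip_force: 60.0
[0.4681 0.1791 0.1887] [-0.116  0.448  1.747  0.416  1.186 -0.681] lip [0.5155 0.0533 0.1386] tilt 24.855876295655108
```

```bash
python3 -m pendant '[[[0,0,-0.0175,0,7,0,0],[0,0,-0.0175,0,7,0,0],[0,0,-0.0175,0,7,0,0],[0,0,-0.0175,0,7,0,0],[0,0,-0.0175,0,7,0,0]]]' && python3 -m pendant '[[[0,0,-0.0125,0,5,0,0],[0,0,0,0,0,0,0],[0,0,0,0,0,0,0],[0,0,0,0,0,0,0],[0,0,0,0,0,0,0]]]'
python3 - <<'E'
from h import *
from rig import get_obs,camera
o=get_obs(); T=Rn.from_quat(o["tool_rot"]).as_matrix(); print(o["position"].round(4),o["q"].round(3),"lip",(o["position"]+T@[-.143,0,-.011]).round(4),"tilt",np.degrees(np.arccos(-T[2,2])))
s=camera("scene");s0=dict(np.load("s6.npz"))
def brown(im):
    h=cv2.cvtColor(im[180:260,215:345],cv2.COLOR_RGB2HSV); m=((h[...,0]<16)&(h[...,1]>90)&(h[...,2]>40)).astype(np.uint8)
    n,l,st,ce=cv2.connectedComponentsWithStats(m); return [(int(a[4]),(c+[215,180]).round().tolist()) for a,c in zip(st[1:],ce[1:]) if a[4]>3]
print(brown(s0["img"])); print(brown(s["img"])); np.savez("s7.npz",**s)
E
```

```text
time: 10.02
position: [0.4855, 0.1302, 0.2557]
tool_rot: [0.491, 0.713, 0.284, -0.412]
ft_force: [0.3, 0.4, -1.9]
grip_width: 0.0115
grip_force: 60.0
time: 10.65
position: [0.4889, 0.121, 0.2624]
tool_rot: [0.479, 0.695, 0.305, -0.442]
ft_force: [0.6, -0.5, -1.6]
grip_width: 0.0119
grip_force: 60.0
[0.4889 0.121  0.2624] [-0.435  0.675  1.569  0.71   1.816 -0.974] lip [0.514  0.0551 0.1376] tilt 64.92465146847316
[(10, [249.0, 188.0]), (34, [261.0, 193.0]), (13, [253.0, 196.0])]
[(45, [289.0, 232.0]), (7, [307.0, 239.0])]
```

Two brown blobs now lie in the hopper, and the load dropped by about 0.06 kg. I'll tip a little further to be sure, then level the scoop over the hopper and look for leftovers.

```bash
python3 -m pendant '[[[0,0,-0.020,0,8,0,0],[0,0,0,0,0,0,0],[-0.0035,0,0.0197,0,-8,0,0],[-0.0041,0,0.0246,0,-10,0,0],[-0.0041,0,0.0246,0,-10,0,0]]]' && python3 -m pendant '[[[-0.0041,0,0.0246,0,-10,0,0],[-0.0041,0,0.0246,0,-10,0,0],[-0.0041,0,0.0246,0,-10,0,0],[-0.0041,0,0.0246,0,-10,0,0],[-0.002,0,0.0123,0,-5,0,0]]]' && python3 -m pendant '[[[0,0,-0.03,0,0,0,0],[0.04,0,0,0,0,0,0],[0.05,0,0,0,0,0,0],[0.05,0,0,0,0,0,0],[0,0,0,0,0,0,0]]]'
python3 - <<'E'
from h import *
from rig import get_obs,camera
o=get_obs(); T=Rn.from_quat(o["tool_rot"]).as_matrix(); print(o["position"].round(4),o["q"].round(3),T.round(3).tolist(),o["ft_force"])
s=camera("scene"); t=camera("top"); np.savez("s8.npz",**s); np.savez("t8.npz",**t)
def brown(c):
    h=cv2.cvtColor(c["img"],cv2.COLOR_RGB2HSV); m=((h[...,0]<16)&(h[...,1]>80)&(h[...,2]>40)).astype(np.uint8)
    n,l,st,ce=cv2.connectedComponentsWithStats(m); return [(int(a[4]),e.round().tolist()) for a,e in zip(st[1:],ce[1:]) if a[4]>3]
P=o["position"]
for n,c,(u0,u1,v0,v1) in (("s",s,(180,340,150,270)),("t",t,(200,360,150,300))):
    print(n,[b for b in brown(c) if u0<b[1][0]<u1 and v0<b[1][1]<v1],"pan",proj(c,P+T@[-.095,0,-.015]).round())
cv2.imwrite("pics/z8.png",np.hstack([cv2.resize(s["img"][140:290,180:380,::-1],(400,300),interpolation=2),cv2.resize(t["img"][150:300,190:390,::-1],(400,300),interpolation=2)]))
E
```

```text
time: 11.32
position: [0.4757, 0.1562, 0.23]
tool_rot: [0.525, 0.762, 0.216, -0.312]
ft_force: [-0.0, 0.7, -1.3]
grip_width: 0.0114
grip_force: 60.0
time: 11.95
position: [0.4614, 0.189, 0.1261]
tool_rot: [0.566, 0.824, -0.001, 0.001]
ft_force: [0.7, 0.6, -0.5]
grip_width: 0.0111
grip_force: 60.0
time: 12.58
position: [0.4114, 0.321, 0.1564]
tool_rot: [0.566, 0.825, 0.001, -0.0]
ft_force: [0.6, -1.1, -1.6]
grip_width: 0.0116
grip_force: 60.0
[0.4114 0.321  0.1564] [0.447 0.456 1.741 0.002 0.944 0.078] [[-0.36, 0.933, 0.0], [0.933, 0.36, 0.001], [0.001, 0.001, -1.0]] [ 0.61061015 -1.09725739 -1.56065078]
s [(14, [263.0, 152.0]), (4, [279.0, 154.0]), (27, [325.0, 162.0]), (13, [301.0, 163.0]), (7, [263.0, 164.0]), (5, [308.0, 171.0]), (15, [323.0, 172.0]), (49, [289.0, 233.0]), (12, [307.0, 239.0])] pan [224. 184.]
t [(55, [359.0, 190.0])] pan [229. 253.]
```

View pics/z8.png

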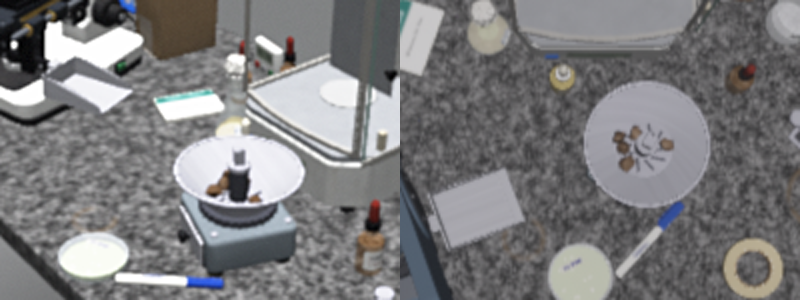

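All five clods are in the hopper: in the top crop, four at about (227,145) and one at (266,144). The pan is empty, at top crop (478,208). Next I'll set the scoop down on the clear bench here.

```bash
python3 -m pendant '[[[0,0,0.04,0,0,0,0],[0,0,0.045,0,0,0,0],[0,0,0.045,0,0,0,0],[0,0,0.023,0,0,0,0],[0,0,0.003,0,0,0,0]]]' && python3 -m pendant '[[[0,0,0.003,0,0,0,0],[0,0,0.002,0,0,0,0],[0,0,0,0,0,0,0],[0,0,0,0,0,0,0.4],[0,0,0,0,0,0,0.4]]]' && python3 -m pendant '[[[0,0,0,0,0,0,0.4],[0,0,-0.03,0,0,0,0.4],[0,0,-0.055,0,0,0,0.4],[0,0,-0.055,0,0,9.7,0.4],[0,0,-0.055,0,0,9.7,0.4]]]'
```

```text
time: 13.3
position: [0.4135, 0.3163, -0.0015]
tool_rot: [0.569, 0.823, -0.002, -0.001]
ft_force: [-0.1, 0.0, -0.9]
grip_width: 0.0115
grip_force: 60.0
time: 13.92
position: [0.4145, 0.3182, -0.0049]
tool_rot: [0.568, 0.823, 0.0, 0.0]
ft_force: [-0.5, -0.3, -0.2]
grip_width: 0.0243
grip_force: 0.0
time: 14.55
position: [0.4138, 0.3178, 0.1914]
tool_rot: [0.7, 0.714, -0.0, -0.0]
ft_force: [-0.2, 0.2, -0.7]
grip_width: 0.0348
grip_force: 0.0
```

```bash
python3 -m pendant '[[[0,0,-0.01,0,0,9.7,0.7],[0,0,0,0,0,9.7,0.7],[0,0,0,0,0,9.7,0.7],[0,0,0,0,0,9.7,0.7],[0,0,0,0,0,9.7,0.7]]]' && python3 -m pendant '[[[-0.0237,0.0433,0,0,0,0,0.7],[-0.0237,0.0433,0,0,0,0,0.7],[-0.0237,0.0433,0,0,0,0,0.7],[-0.0237,0.0433,0,0,0,0,0.7],[-0.0237,0.0433,0,0,0,0,0.7]]]' && python3 -m pendant '[[[-0.0237,0.0433,0,0,0,0,0.7],[-0.0237,0.0433,0,0,0,0,0.7],[0,0,0,0,0,0,0.7],[0,0,0,0,0,0,0.7],[0,0,0,0,0,0,0.7]]]'
python3 - <<'E'
from h import *
from rig import get_obs,camera
o=get_obs(); w=wristcal(camera("wrist"),o); np.savez("wm.npz",**w,T=Rn.from_quat(o["tool_rot"]).as_matrix(),P=o["position"])
print(o["position"].round(4),o["q"].round(3),Rn.from_quat(o["tool_rot"]).as_matrix().round(3).tolist())
print("spindle top px",proj(w,[.529,.016,.158]),"seat",proj(w,[.529,.016,.13]))
t=camera("top"); np.savez("t9.npz",**t)
E
```

```text
time: 15.18
position: [0.4138, 0.3178, 0.1996]
tool_rot: [0.932, 0.363, -0.0, 0.0]
ft_force: [0.3, 0.3, 0.3]
grip_width: 0.0605
grip_force: 0.0
time: 15.8
position: [0.4747, 0.0772, 0.1998]
tool_rot: [0.931, 0.366, 0.0, 0.0]
ft_force: [0.9, 0.6, 0.4]
grip_width: 0.0609
grip_force: 0.0
time: 16.42
position: [0.4981, -0.0157, 0.1995]
tool_rot: [0.93, 0.366, -0.0, -0.0]
ft_force: [-0.7, -0.6, -0.8]
grip_width: 0.0613
grip_force: 0.0
[ 0.4981 -0.0157  0.1995] [-0.256  0.365  1.749  0.     1.029  0.564] [[0.732, 0.682, -0.001], [0.682, -0.732, 0.001], [-0.0, -0.001, -1.0]]
spindle top px [282.53882798 156.72197755] seat [282.98146324 151.20951167]
```

```bash
python3 -m pendant '[[[-0.0268,0.0382,0,0,0,0,0.7],[-0.0268,0.0382,0.01,0,0,0,0.7],[-0.0268,0.0382,0.02,0,0,0,0.7],[-0.0268,0.0382,0.025,0,0,0,0.7],[-0.0268,0.0382,0.025,0,0,0,0.7]]]' && python3 -m pendant '[[[0,0,0,0,0,0,0.7],[0,0,0,0,0,0,0.7],[0,0,0,0,0,0,0.7],[0,0,0,0,0,0,0.7],[0,0,0,0,0,0,0.7]]]'
python3 - <<'E'
from h import *
from rig import get_obs,camera
o=get_obs(); w=wristcal(camera("wrist"),o); np.savez("wc.npz",**w,T=Rn.from_quat(o["tool_rot"]).as_matrix(),P=o["position"])
print(o["position"].round(4),proj(w,[.563,-.216,.04]))
m=dict(np.load("wm.npz"))
a=cv2.resize(m["img"][90:240,200:360,::-1],(400,375),interpolation=2); b=cv2.resize(w["img"][40:265,160:400,::-1],(400,375),interpolation=2)
cv2.imwrite("pics/z9.png",np.hstack([a,b]))
E
```

```text
time: 17.15
position: [0.5312, -0.2487, 0.1191]
tool_rot: [0.93, 0.366, 0.0, 0.0]
ft_force: [0.8, 0.2, 0.7]
grip_width: 0.0608
grip_force: 0.0
time: 17.77
position: [0.531, -0.2475, 0.1203]
tool_rot: [0.931, 0.366, 0.0, 0.0]
ft_force: [-0.4, 0.7, -0.6]
grip_width: 0.0612
grip_force: 0.0
[ 0.531  -0.2475  0.1203] [284.12610447 148.44201855]
```

View pics/z9.png

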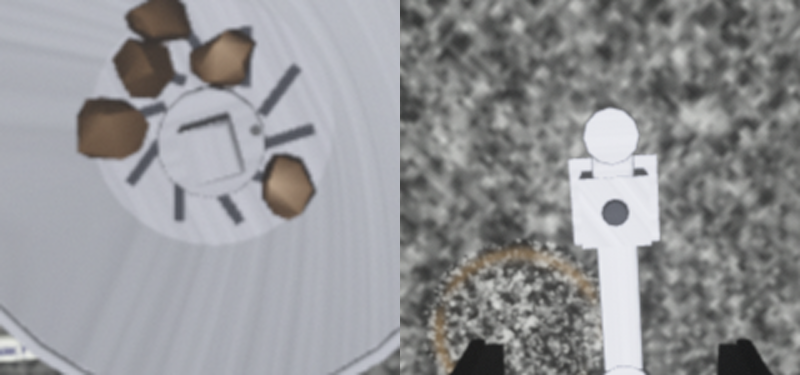

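Left (spindle): the collar circle is at about crop (212,142), with its mark at (256,130). The square end's edges slope about −17°, and the clods sit around it in the funnel. Right (crank): the hub hole is at crop (215,212), the tail at (211,135), and the arm runs down to (223,350). Next I'll refine these.

```bash
cat > m.py <<'E'
from h import *
c=dict(np.load("wc.npz")); P,T=c["P"],c["T"]; g=cv2.cvtColor(c["img"],cv2.COLOR_RGB2GRAY)
loc=lambda X:(T.T@(X-P))
sub=g[155:180,277:301]; m=(sub<150).astype(np.uint8); n,l,s,ce=cv2.connectedComponentsWithStats(m)
k=[i for i in range(1,n) if 20<s[i][4]<250]; print("hole",[(s[i].tolist(),(ce[i]+[277,155]).round(2).tolist()) for i in k])
h=ce[min(k,key=lambda i:abs(ce[i]-12).sum())]+[277,155]; H=ray(c,*h,.040)
pts=[]
for v in range(195,250,4):
    u=np.where(g[v,265:320]>195)[0]+265; pts.append(ray(c,(u.min()+u.max())/2,v,.039)); 
    if v in (195,247,223): print(v,u.min(),u.max(),np.linalg.norm(ray(c,u.max()+.5,v,.039)-ray(c,u.min()-.5,v,.039)))
pts=np.array(pts)[:,:2]; vx,vy,x0,y0=cv2.fitLine(pts.astype(np.float32),cv2.DIST_HUBER,0,.001,.001).ravel()
d=np.array([vx,vy]); d*=np.sign(d@(pts[-1]-H[:2]))
off=(d[0]*(H[1]-y0)-d[1]*(H[0]-x0)); print("hub",H.round(4),"heading",np.degrees(np.arctan2(d[1],d[0])),"hole off arm line mm",off*1e3,"tool local",loc(H).round(4),"turn in tool",np.degrees(np.arctan2(*(T.T@[*d,0])[[1,0]])))
# spindle
c=dict(np.load("wm.npz")); P,T=c["P"],c["T"]; g=cv2.cvtColor(c["img"],cv2.COLOR_RGB2GRAY)
G=cv2.resize(g[110:185,245:325],None,fx=6,fy=6,interpolation=2)
hc=cv2.HoughCircles(G,cv2.HOUGH_GRADIENT_ALT,1.5,400,param1=150,param2=.5,minRadius=105,maxRadius=150); print("circ",hc)
if hc is not None:
    u,v,r=hc[0][0]; C=ray(c,(u+.5)/6-.5+245,(v+.5)/6-.5+110,.13); print("seat",C.round(4),"r mm",1e3*np.linalg.norm(ray(c,(u+r)/6+245,v/6+110,.13)-ray(c,u/6+245,v/6+110,.13)),"local",loc(C).round(4))
    sub=g[137:148,297:308]; m=(sub<sub.max()-40).astype(np.uint8); n,l,s,ce=cv2.connectedComponentsWithStats(m)
    for i in range(1,n):
        M=ray(c,*(ce[i]+[297,137]),.13); D=M-C; print("mark?",s[i][4],(ce[i]+[297,137]).round(1),1e3*np.linalg.norm(D),np.degrees(np.arctan2(D[1],D[0])))
E
python3 m.py
```

```text
hole [([4, 5, 16, 15, 191], [288.67, 167.06])]
195 279 301 0.01683017429551529
223 281 302 0.016442718014828387
247 277 303 0.020556339200498812
hub [ 0.5555 -0.2274  0.04  ] heading -133.79845 hole off arm line mm 0.10096235478746982 tool local [0.0317 0.0019 0.0803] turn in tool 176.75061481653546
circ None
```

```bash
cat > sp.py <<'E'
from h import *
from scipy.optimize import least_squares
import sys
c=dict(np.load(sys.argv[1])); P,T=c["P"],c["T"]; g=cv2.GaussianBlur(cv2.cvtColor(c["img"],cv2.COLOR_RGB2GRAY),(3,3),0).astype(np.float32)
cu,cv=map(float,sys.argv[2:4]); C0=ray(c,cu,cv,.13)
th=np.radians(np.arange(0,360,4)); rr=np.arange(.0125,.0178,.0001)
for it in range(3):
    pts=[]
    for a in th:
        px=np.array([proj(c,C0+[r*np.cos(a),r*np.sin(a),0]) for r in rr],np.float32)
        s=cv2.remap(g,px[None,:,0],px[None,:,1],cv2.INTER_CUBIC)[0]
        i=s.argmin()
        if s.max()-s[i]>12 and 0<i<len(rr)-1: pts.append(C0[:2]+rr[i]*np.array([np.cos(a),np.sin(a)]))
    pts=np.array(pts); f=least_squares(lambda p:np.hypot(*(pts-p[:2]).T)-p[2],[*C0[:2],.015],loss="soft_l1",f_scale=.0003)
    C0=np.array([*f.x[:2],.13])
print("seat",C0.round(4),"r",f.x[2].round(4),len(pts),"rms",np.sqrt(np.median(f.fun**2)).round(5),"local",(T.T@(C0-P)).round(4))
sub=g[136:149,296:310]; print(sub.astype(int))
# square: long straight edges inside the collar
G=cv2.resize(g,None,fx=4,fy=4,interpolation=cv2.INTER_CUBIC).astype(np.uint8)
E_=cv2.Canny(G,30,80); L=cv2.HoughLinesP(E_,1,np.pi/360,18,minLineLength=40,maxLineGap=6)
for x1,y1,x2,y2 in (L[:,0] if L is not None else []):
    a,b=np.array([x1,y1])/4,np.array([x2,y2])/4
    if max(np.hypot(*(a-[cu,cv])),np.hypot(*(b-[cu,cv])))<19: 
        D=ray(c,*b,.15)-ray(c,*a,.15); print(a,b,"len",np.linalg.norm(D).round(4),"ang mod 90",(np.degrees(np.arctan2(D[1],D[0]))%90).round(1))
E
python3 sp.py wm.npz 284.8 146.8
```

```text
seat [0.5323 0.0166 0.13  ] r 0.0156 61 rms 0.00066 local [ 0.047  -0.0002  0.0695]
[[188 187 187 186 184 175 160 152 150 147 150 168 185 192]
 [186 186 186 185 185 180 169 161 164 170 176 184 191 193]
 [185 186 186 185 184 180 172 163 165 176 185 189 192 194]
 [185 186 186 184 177 168 161 157 160 171 184 190 192 193]
 [186 187 185 178 162 145 138 142 151 167 182 189 191 193]
 [187 187 184 171 146 125 120 128 145 166 182 188 190 191]
 [188 189 185 170 144 122 116 127 146 166 180 186 188 186]
 [189 190 187 177 157 138 132 141 155 164 171 175 174 166]
 [189 190 189 184 175 164 160 164 167 159 149 146 141 130]
 [187 189 189 187 185 182 181 181 175 151 125 112 107 100]
 [183 188 188 188 188 188 189 188 178 147 110  93  90  89]
 [180 188 189 189 190 190 191 190 180 147 108  91  93  99]
 [176 188 190 190 191 191 191 191 181 152 117 108 117 129]]
```

```bash
python3 - <<'E'
from h import *
c=dict(np.load("wm.npz")); C=np.array([.5323,.0166,.13]); T=c["T"]
M=ray(c,301.8,141.6,.13); D=M-C; a=np.arctan2(D[1],D[0]); print("mark r",np.linalg.norm(D),"world deg",np.degrees(a), "in tool",np.degrees(np.arctan2(*(T.T@D)[[1,0]])))
def sq(h,z): return [((proj(c,C+[h*(np.cos(a)*i-np.sin(a)*j),h*(np.sin(a)*i+np.cos(a)*j),z-.13])-[200,90]+.5)*2.5).round().astype(int).tolist() for i,j in((1,1),(1,-1),(-1,-1),(-1,1))]
for h,z in ((.007,.13),(.007,.1525),(.0055,.158)): print(z,sq(h,z))
# local dark-edge fits: dark side strips
g=cv2.cvtColor(c["img"],cv2.COLOR_RGB2GRAY).astype(np.float32); G=cv2.resize(g[90:240,200:360],(400,375),interpolation=2)
p=[]; 
for x in range(182,224,3): p.append([x,110+int(G[110:140,x].argmin())])
q=[]
for y in range(125,172,3): q.append([225+int(G[y,225:250].argmin()),y])
for r in (p,q):
    v=cv2.fitLine(np.array(r,np.float32),cv2.DIST_HUBER,0,.01,.01).ravel(); print(r[0],r[-1],"img deg",np.degrees(np.arctan2(v[1],v[0])))
E
```

```text
mark r 0.011431630624145251 world deg -28.64272946764716 in tool 71.6255642210156
0.13 [[232, 110], [248, 160], [199, 177], [182, 127]]
0.1525 [[233, 117], [251, 172], [197, 189], [179, 135]]
0.158 [[230, 127], [244, 171], [201, 185], [186, 142]]
[182, 128] [221, 117] img deg -16.117006
[230, 125] [242, 170] img deg 74.72243
```

The seat is at (0.532, 0.017), with the square at about −17° in the tool frame. The top-view rim centre agrees within 3 mm. The hub is 31.7 mm along +x and 1.9 mm along +y of the tool, 3.25° off. Now I'll grasp the hub.

```bash
python3 -m pendant '[[[0,0,0,0,0,-3.25,0.7],[0.0315,0.0037,0,0,0,0,0.7],[0,0,0.035,0,0,0,0.7],[0,0,0.04,0,0,0,0.7],[0,0,0.035,0,0,0,0.7]]]' 40 && python3 -m pendant '[[[0,0,0.009,0,0,0,0.7],[0,0,0.004,0,0,0,0.7],[0,0,0,0,0,0,0.7],[0,0,0,0,0,0,0.3],[0,0,0,0,0,0,0.2]]]' 40 && python3 -m pendant '[[[0,0,0,0,0,0,0.1],[0,0,0,0,0,0,0],[0,0,0,0,0,0,0],[0,0,0,0,0,0,0],[0,0,0,0,0,0,0]]]' 60
python3 - <<'E'
from h import *
from rig import get_obs,camera
o=get_obs(); print(o["grip_width"],o["position"]); c=camera("wrist"); np.savez("wg.npz",**wristcal(c,o),T=Rn.from_quat(o["tool_rot"]).as_matrix(),P=o["position"])
w=dict(np.load("wg.npz")); T,P=w["T"],w["P"]; g=cv2.cvtColor(w["img"],cv2.COLOR_RGB2GRAY)
print("tcp hub proj",proj(w,[P[0],P[1],.04]),"tail",proj(w,P+T@[.044,0,-.042]))
for v in range(150,245,8):
    u=np.where(g[v,230:340]>185)[0]+230
    if len(u): print(v,u.min(),u.max(),(T.T@(ray(w,(u.min()+u.max())/2,v,.039)-P)).round(4)[:2],end="; ")
E
```

```text
time: 18.45
position: [0.5553, -0.2277, 0.0087]
tool_rot: [0.92, 0.392, 0.0, 0.0]
ft_force: [0.9, -0.8, -1.1]
grip_width: 0.0608
grip_force: 0.0
time: 19.08
position: [0.5557, -0.2284, -0.0024]
tool_rot: [0.92, 0.392, 0.0, 0.001]
ft_force: [0.2, -0.1, 0.5]
grip_width: 0.0481
grip_force: 0.0
time: 19.7
position: [0.5552, -0.228, -0.0031]
tool_rot: [0.92, 0.392, 0.0, 0.0]
ft_force: [-0.4, 0.5, 3.3]
grip_width: 0.0294
grip_force: 60.0
0.02935103445721645 [ 0.55521185 -0.22801261 -0.0031106 ]
tcp hub proj [285.75315225 291.017947  ] tail [285.70913967 186.13350962]
174 265 265 [ 0.0487 -0.0079]; 190 278 294 [0.0425 0.0001]; 198 265 307 [0.0393 0.0001]; 206 248 312 [ 0.0361 -0.0022]; 214 258 314 [0.0329 0.0001]; 222 244 328 [0.0296 0.0001]; 230 244 328 [0.0263 0.0001]; 238 238 328 [ 0.0229 -0.0011];
```

The grip is good: 29.4 mm, with the tail centred in tool y to 0.1 mm. Now I'll lift, turn to the spindle's angle, and stop short of the mill for a second look.

```bash
python3 -m pendant '[[[0,0,-0.03,0,0,0,0],[0,0,-0.05,0,0,0,0],[0,0,-0.05,0,0,0,0],[0,0,-0.05,0,0,-6.9,0],[0,0,-0.01,0,0,-6.9,0]]]' && python3 -m pendant '[[[0.023,-0.0284,0,0,0,0,0],[0.023,-0.0284,0,0,0,0,0],[0.023,-0.0284,0,0,0,0,0],[0.023,-0.0284,0,0,0,0,0],[0.023,-0.0284,0,0,0,0,0]]]' && python3 -m pendant '[[[0,0,0,0,0,0,0],[0,0,0,0,0,0,0],[0,0,0,0,0,0,0],[0,0,0,0,0,0,0],[0,0,0,0,0,0,0]]]'
python3 - <<'E'
from h import *
from rig import get_obs,camera
o=get_obs(); w=wristcal(camera("wrist"),o); np.savez("wn.npz",**w,T=Rn.from_quat(o["tool_rot"]).as_matrix(),P=o["position"])
print(o["position"].round(4),o["q"].round(3),Rn.from_quat(o["tool_rot"]).as_matrix().round(3).tolist(), proj(w,[.5323,.0166,.13]))
E
python3 sp.py wn.npz $(python3 -c "
from h import *
w=dict(np.load('wn.npz')); print(*proj(w,[.5323,.0166,.13]))") | head -1
python3 - <<'E'
from h import *
w=dict(np.load('wn.npz')); g=cv2.cvtColor(w["img"],cv2.COLOR_RGB2GRAY); x,y=proj(w,[.5323,.0166,.13]).astype(int)
np.set_printoptions(linewidth=250); print(x,y); print(g[y-26:y+27:1,x-26:x+27:1][::2,::2])
E
```

```text
time: 20.38
position: [0.5569, -0.229, 0.1898]
tool_rot: [0.865, 0.501, 0.001, 0.003]
ft_force: [0.5, 0.6, -4.1]
grip_width: 0.0297
grip_force: 60.0
time: 21.0
position: [0.4885, -0.056, 0.1856]
tool_rot: [0.866, 0.499, -0.001, -0.001]
ft_force: [1.0, 0.9, -3.9]
grip_width: 0.0293
grip_force: 60.0
time: 21.62
position: [0.4901, -0.0578, 0.1866]
tool_rot: [0.867, 0.499, -0.0, 0.0]
ft_force: [-0.7, 0.2, -4.2]
grip_width: 0.0294
grip_force: 60.0
[ 0.4901 -0.0578  0.1866] [-0.344  0.377  1.776 -0.     0.989  0.181] [[0.502, 0.865, 0.0], [0.865, -0.502, -0.0], [-0.0, 0.0, -1.0]] [284.39877866  85.72028884]
seat [0.5312 0.018  0.13  ] r 0.0154 67 rms 0.00069 local [ 0.0862 -0.0024  0.0566]
284 85
[[ 79  78  78  77  73  71  71  70 108 207 205 198 119  85  96 109 122 134 143 144 144 143 141 132 122  94  71]
 [ 79  77  77  75  72  71  69  72 109 187 196 197 181 177 179 176 145 139 143 144 144 143 143 136 103  68 142]
 [ 77  77  74  75  71  69  86 151 196 208 209 208 210 208 209 208 205 182 146 141 143 145 143 117  73 102 207]
 [ 75  74  75  73  77 152 197 210 211 211 212 211 210 212 211 211 2
[... 1897 characters left out ...]
 199 199 198 182 203 205 207 210]
 [200 208 188 132 194 203 202 202 201 202 203 202 202 202 203 202 202 203 202 201 201 165 165 174 174 176 174]
 [200 206 156  95 145 202 206 205 205 205 205 206 206 204 205 205 204 204 204 205 190 138  99  99  98  99  99]
 [201 202 115  96 140 183 198 203 205 205 205 206 205 205 204 206 206 205 204 179 175 156 103 103 103 103 104]
 [201 182 100 101 180 206 195 188 198 203 204 204 204 203 202 203 201 184 175 192 204 199 197 194 187 190 194]
 [203 161  97 110 203 207 208 209 190 175 185 188 195 196 193 191 153 192 206 207 205 205 207 162 106 142 167]
 [201 131  96 135 208 207 208 209 141 102 163 208 210 211 204 181 104 151 203 206 205 202 143  72 101 104  92]]
```

The square now sits nearly parallel to the image axes: its right facet is at u≈294 and its near facet at v≈96. I'll take averaged profiles across it to get the offset.

```bash
python3 - <<'E'
from h import *
w=dict(np.load('wn.npz')); T,P=w["T"],w["P"]; g=cv2.cvtColor(w["img"],cv2.COLOR_RGB2GRAY).astype(float)
print("cols 264..302",g[76:90,264:303].mean(0).round().astype(int).tolist())
print("rows 62..106",g[62:107,276:291].mean(1).round().astype(int).tolist())
print("collar row prof 252..314 @v84-87",g[79:82,254:312].mean(0).round().astype(int).tolist())
x0,y0=.0858,-.0016
L=lambda x,y,z: proj(w,P+T@[x,y,P[2]-z]).round(2).tolist()
for n,h,z in (("base14",.007,.13),("sh14",.007,.1525),("top11",.0055,.158)):
    print(n,"L/R u",L(x0,y0-h,z)[0],L(x0,y0+h,z)[0],"far/near v",L(x0+h,y0,z)[1],L(x0-h,y0,z)[1])
# right facet angle
v=np.arange(74,93); u=[288+np.average(np.arange(14),weights=np.maximum(195-g[r,288:302],0)) for r in v]; p=np.polyfit(v,u,1); print("right facet slope deg (image, clockwise lean)",np.degrees(np.arctan(p[0])))
E
```

```text
cols 264..302 [204, 204, 204, 204, 204, 204, 204, 204, 204, 203, 203, 204, 205, 207, 208, 209, 208, 207, 207, 208, 207, 205, 204, 204, 206, 207, 207, 206, 198, 177, 157, 175, 201, 204, 205, 204, 200, 190, 178]
rows 62..106 [203, 208, 211, 211, 211, 210, 210, 206, 193, 197, 206, 207, 207, 207, 207, 207, 207, 207, 207, 207, 207, 207, 207, 207, 207, 207, 207, 207, 207, 207, 207, 205, 191, 171, 145, 144, 179, 198, 201, 202, 203, 205, 205, 205, 205]
collar row prof 252..314 @v84-87 [86, 86, 103, 148, 191, 194, 186, 199, 201, 201, 201, 201, 201, 201, 201, 202, 203, 204, 204, 203, 203, 203, 205, 207, 208, 209, 208, 207, 207, 208, 208, 205, 204, 205, 207, 207, 207, 205, 199, 176, 153, 170, 199, 202, 202, 202, 202, 202, 202, 202, 200, 189, 189, 209, 210, 209, 208, 209]
base14 L/R u 271.67 294.53 far/near v 73.24 97.31
sh14 L/R u 270.13 295.43 far/near v 69.69 96.38
top11 L/R u 272.48 292.9 far/near v 71.69 93.23
right facet slope deg (image, clockwise lean) 1.766538652525681
```

The offset to the seat is 85.5 mm along +x and −1.6 mm along y of the tool, with −1.8° of residual twist. Moving over it and lowering in stages.

```bash
python3 -m pendant '[[[0.0285,-0.0005,0,0,0,0,0],[0.0285,-0.0005,0,0,0,0,0],[0.0285,-0.0006,0,0,0,0,0],[0,0,0,0,0,-1.8,0],[0,0,0,0,0,0,0]]]' && python3 -m pendant '[[[0,0,0.01,0,0,0,0],[0,0,0.01,0,0,0,0],[0,0,0.008,0,0,0,0],[0,0,0,0,0,0,0],[0,0,0,0,0,0,0]]]' && python3 -m pendant '[[[0,0,0.002,0,0,0,0],[0,0,0.002,0,0,0,0],[0,0,0.002,0,0,0,0],[0,0,0.002,0,0,0,0],[0,0,0,0,0,0,0]]]'
```

```text
time: 22.3
position: [0.5309, 0.0172, 0.1865]
tool_rot: [0.858, 0.513, -0.0, -0.0]
ft_force: [0.3, -0.1, -3.4]
grip_width: 0.0296
grip_force: 60.0
time: 22.92
position: [0.5315, 0.0174, 0.1587]
tool_rot: [0.858, 0.513, 0.0, 0.0]
ft_force: [-0.1, 0.1, -3.3]
grip_width: 0.0296
grip_force: 60.0
time: 23.55
position: [0.5312, 0.0175, 0.1505]
tool_rot: [0.858, 0.513, -0.0, -0.0]
ft_force: [0.7, -0.6, -3.3]
grip_width: 0.0293
grip_force: 60.0
```

```bash
python3 -m pendant '[[[0,0,0.002,0,0,0,0],[0,0,0.002,0,0,0,0],[0,0,0.002,0,0,0,0],[0,0,0.002,0,0,0,0],[0,0,0,0,0,0,0]]]'
```

```text
time: 24.18
position: [0.5312, 0.0175, 0.1424]
tool_rot: [0.858, 0.513, -0.0, -0.0]
ft_force: [0.3, -0.6, -4.5]
grip_width: 0.0298
grip_force: 60.0
```

```bash
python3 -m pendant '[[[0,0,0.004,0,0,0,0],[0,0,0.004,0,0,0,0],[0,0,0.003,0,0,0,0],[0,0,0.001,0,0,0,0],[0,0,0,0,0,0,0]]]' && python3 -m pendant '[[[0,0,0.001,0,0,0,0],[0,0,0.001,0,0,0,0],[0,0,0.001,0,0,0,0],[0,0,0.001,0,0,0,0],[0,0,0,0,0,0,0]]]'
```

```text
time: 24.8
position: [0.5312, 0.0175, 0.1305]
tool_rot: [0.858, 0.513, -0.0, -0.0]
ft_force: [-0.4, -1.6, -3.8]
grip_width: 0.0296
grip_force: 60.0
time: 25.42
position: [0.5314, 0.0174, 0.1268]
tool_rot: [0.858, 0.513, 0.0, 0.0]
ft_force: [-1.3, -1.7, -1.4]
grip_width: 0.0295
grip_force: 60.0
```

Contact at the expected height (TCP z 0.127). Press down 1 mm, then turn a quarter turn.

```bash
python3 -m pendant '[[[0,0,0.001,0,0,0,0],[0,0,0.001,0,0,0,0],[0,0,0,0,0,0,0],[0,0,0,0,0,0,0],[0,0,0,0,0,0,0]]]' && python3 -m pendant '[[[0,0,0,0,0,5,0],[0,0,0,0,0,10,0],[0,0,0,0,0,10,0],[0,0,0,0,0,10,0],[0,0,0,0,0,10,0]]]' && python3 -m pendant '[[[0,0,0,0,0,10,0],[0,0,0,0,0,10,0],[0,0,0,0,0,10,0],[0,0,0,0,0,10,0],[0,0,0,0,0,5,0]]]' && python3 -c "
from rig import get_obs
o=get_obs(); print(o['moment'].round(3),o['ft_force'].round(1),o['q'].round(2))"
```

```text
time: 26.05
position: [0.5315, 0.0174, 0.1268]
tool_rot: [0.858, 0.513, 0.0, 0.0]
ft_force: [-4.5, -1.3, 12.2]
grip_width: 0.0294
grip_force: 60.0
time: 26.68
position: [0.5311, 0.0171, 0.1267]
tool_rot: [0.99, 0.144, 0.0, 0.001]
ft_force: [-5.3, -1.3, 13.0]
grip_width: 0.0297
grip_force: 60.0
time: 27.3
position: [0.531, 0.017, 0.1267]
tool_rot: [0.97, -0.245, 0.0, 0.001]
ft_force: [-4.9, -1.8, 12.5]
grip_width: 0.0294
grip_force: 60.0
[-0.394  1.04   0.242] [-4.9 -1.8 12.5] [-0.18  0.51  1.74 -0.    0.89  1.89]
```

Home with 12 N of pressing force, and it turned 90° with about 0.24 N m, which matches the spindle's friction. Release, lift and check.

```bash
python3 -m pendant '[[[0,0,-0.001,0,0,0,0.6],[0,0,0,0,0,0,0.6],[0,0,0,0,0,0,0.6],[0,0,0,0,0,0,0.6],[0,0,0,0,0,0,0.6]]]' && python3 -m pendant '[[[0,0,-0.02,0,0,0,0.6],[0,0,-0.04,0,0,0,0.6],[0,0,-0.05,0,0,0,0.6],[-0.03,0,-0.02,0,0,0,0.6],[-0.03,0,0,0,0,0,0.6]]]' && python3 -m pendant '[[[0,0,0,0,0,0,0.6],[0,0,0,0,0,0,0.6],[0,0,0,0,0,0,0.6],[0,0,0,0,0,0,0.6],[0,0,0,0,0,0,0.6]]]'
python3 - <<'E'
from h import *
from rig import get_obs,camera
o=get_obs(); w=wristcal(camera("wrist"),o); s=camera("scene"); t=camera("top"); np.savez("wf.npz",**w,T=Rn.from_quat(o["tool_rot"]).as_matrix(),P=o["position"])
g=cv2.cvtColor(w["img"],cv2.COLOR_RGB2GRAY); x,y=proj(w,[.5313,.0173,.17]).astype(int); print("expect hole",x,y)
sub=g[y-20:y+21,x-20:x+21]; m=(sub<130).astype(np.uint8); n,l,st,ce=cv2.connectedComponentsWithStats(m)
for i in range(1,n):
    if st[i][4]>15: p=ce[i]+[x-20,y-20]; print(st[i].tolist(),p.round(1),"at z .17:",ray(w,*p,.17).round(4)," z .175:",ray(w,*p,.175).round(4))
# scoop & clods in top view
h=cv2.cvtColor(t["img"],cv2.COLOR_RGB2HSV); m=((h[...,0]<16)&(h[...,1]>80)&(h[...,2]>40))
print("clod px in hopper (top, scene)",m[195:250,285:343].sum())
for nme,X in dict(panc=(.4145+.095*.36,.318-.095*.93,.002),grip=(.4145,.318,.035)).items(): p=proj(s,X).round().astype(int); print(nme,p,s["img"][p[1]-1:p[1]+2,p[0]-1:p[0]+2].mean((0,1)).round())
E
```

```text
time: 27.92
position: [0.5314, 0.0175, 0.1255]
tool_rot: [0.97, -0.244, -0.0, -0.0]
ft_force: [0.7, -0.3, -0.5]
grip_width: 0.0519
grip_force: 0.0
time: 28.55
position: [0.4794, 0.0459, 0.2576]
tool_rot: [0.97, -0.244, 0.002, -0.0]
ft_force: [-0.4, 1.2, -0.8]
grip_width: 0.0524
grip_force: 0.0
time: 29.18
position: [0.4788, 0.0456, 0.2554]
tool_rot: [0.97, -0.244, -0.0, 0.0]
ft_force: [0.0, -0.6, -0.3]
grip_width: 0.0522
grip_force: 0.0
expect hole 286 126
[13, 12, 16, 17, 202] [286.6 126. ] at z .17: [0.5315 0.0174 0.17  ]  z .175: [0.5317 0.0173 0.175 ]
clod px in hopper (top, scene) 0
panc [228 235] [242. 242. 246.]
grip [201 216] [92. 91. 94.]
```

```bash
python3 - <<'E'
from h import *
from rig import get_obs,camera
s=camera("scene"); T=dict(np.load("wf.npz"))["T"]; g=s["img"].max(2)
d=np.array([.36,-.933]); G=np.array([.4142,.318])
def P(x,z): return proj(s,[*(G+d*(x+.095)),z])
print("handle end/start exp",P(-.163,.026).round(1),P(-.057,.026).round(1),"pan front",P(.048,.005).round(1))
K=np.array([.5315,.0174])-.084*T[:2,0]; k=proj(s,[*K,.195]); print("knob exp",k.round(1))
for nm,c,r,th in (("handle",P(-.11,.026),45,45),("knob",k,14,60)):
    c=c.astype(int); m=(g[c[1]-r:c[1]+r,c[0]-r:c[0]+r]<th).astype(np.uint8); n,l,st,ce=cv2.connectedComponentsWithStats(m)
    for i in range(1,n):
        if st[i][4]>25: print(nm,(st[i]+[c[0]-r,c[1]-r,0,0,0]).tolist(),(ce[i]+c-r).round(1))
print("handle mid exp",P(-.11,.026).round(1))
h=cv2.cvtColor(s["img"],cv2.COLOR_RGB2HSV); m=((h[...,0]<16)&(h[...,1]>80)&(h[...,2]>40)).astype(np.uint8)[205:255,265:335]; n,l,st,ce=cv2.connectedComponentsWithStats(m); print([(int(a[4]),(e+[265,205]).round().tolist()) for a,e in zip(st[1:],ce[1:]) if a[4]>3])
o=get_obs(); print(o["ft_force"].round(1),o["grip_force"],np.abs(o["joint_velocities"]).max())
E
```

```text
handle end/start exp [183.2 212.6] [211.8 222.8] pan front [242.  239.7]
knob exp [266.1 201.2]
handle [159, 174, 83, 29, 198] [202.9 191.4]
handle [184, 212, 25, 13, 104] [195.9 217.7]
handle [155, 231, 26, 23, 79] [167.5 241.8]
knob [263, 199, 8, 12, 82] [266.4 204.4]
handle mid exp [197.3 217.6]
[(48, [289.0, 233.0]), (12, [307.0, 239.0])]
[ 0.5 -0.5  0.4] 0.0 0.002811577285613209
```

Everything is where it should be: the scoop handle lies flat as predicted, the knob is in place, the clods are unmoved in the hopper and the gripper is clear. Handing in.

```bash
python3 -c "
from rig import hand_in
print(hand_in())"
```

```text
the job is handed in; nothing more can be done
None
```

The job is handed in, with no verdict returned: my last checks put the clods in the hopper, the empty scoop flat on the bench, and the crank home on the spindle and turned 90°, with the gripper clear (a first grasp at the scoop closed on nothing because the fingertips sit about 26 mm further back than stated, and I corrected for that).

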